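Transfer specimen pots to the carrier in reverse order

TASK

Move the four orange-capped specimen pots from the blue intake rack into the four free places of the grey carrier, one per place, in reverse order: the pot nearest the handle of the intake rack goes into the free place farthest from the carrier's handle, the next one into the next free place, and so on, so that the pot that was farthest from the intake handle ends up in the free place nearest the carrier's handle. Keep every pot upright and set it down on the floor of its place without dropping it. Leave the brown dropper bottle where it stands in the carrier and skip its place.

Things in the scene. Friction and masses are not known exactly. Their poses are not given: they have to be found in the camera images.
- pot_a: the slim pot: straight white cylinder 27 dia with orange cap of the same diameter, 84 tall in all (white part 68), sizes in mm. Loose, rigid, closed, about 50 g, round. Origin at the centre of its underside, z up along its axis. Starts upright in the intake rack, on its pad; grip it round the white part, 36 mm above the underside.
- pot_b: the broad pot: straight white cylinder 34 dia with orange cap of the same diameter, 64 tall in all (white part 50), sizes in mm. Loose, rigid, closed, about 50 g, round. Origin at the centre of its underside, z up along its axis. Starts upright in the intake rack, on its pad; grip it round the white part, 36 mm above the underside.
- pot_c: the shouldered pot: white cylinder 31 dia up to 52, sloping shoulder, then an orange cap 21 dia; 76 tall in all, sizes in mm. Loose, rigid, closed, about 50 g, round. Origin at the centre of its underside, z up along its axis. Starts upright in the intake rack, on its pad; grip it round the white part, 36 mm above the underside.
- pot_d: the nozzle pot: white cylinder 34 dia, 46 tall, with a thin orange nozzle cap 12 dia on top; 58 tall in all, sizes in mm. Loose, rigid, closed, about 50 g, round. Origin at the centre of its underside, z up along its axis. Starts upright in the intake rack, on its pad; grip it round the white part, 36 mm above the underside.
- pad_a: fixed dark grey disc, 50 dia, 3 thick, under pot_a at the start: one of four in a row, 56 apart, in random sequence, in the blue intake rack (fixed tray 228 x 60, rim 10 high). Origin: centre of its underside; its top is 9 mm above the table. Its +y axis points along the row to the end of the intake rack with the raised white carrying handle (45 high, 24 long; none at the other end). Sizes in mm.
- pad_b: fixed dark grey disc, 50 dia, 3 thick, under pot_b at the start: one of four in a row, 56 apart, in random sequence, in the blue intake rack (fixed tray 228 x 60, rim 10 high). Origin: centre of its underside; its top is 9 mm above the table. Its +y axis points along the row to the end of the intake rack with the raised white carrying handle (45 high, 24 long; none at the other end). Sizes in mm.
- pad_c: fixed dark grey disc, 50 dia, 3 thick, under pot_c at the start: one of four in a row, 56 apart, in random sequence, in the blue intake rack (fixed tray 228 x 60, rim 10 high). Origin: centre of its underside; its top is 9 mm above the table. Its +y axis points along the row to the end of the intake rack with the raised white carrying handle (45 high, 24 long; none at the other end). Sizes in mm.
- pad_d: fixed dark grey disc, 50 dia, 3 thick, under pot_d at the start: one of four in a row, 56 apart, in random sequence, in the blue intake rack (fixed tray 228 x 60, rim 10 high). Origin: centre of its underside; its top is 9 mm above the table. Its +y axis points along the row to the end of the intake rack with the raised white carrying handle (45 high, 24 long; none at the other end). Sizes in mm.
- carrier: fixed grey rack, 60 x 284, a row of five open square places (52 x 52 inside, black liner). Origin: centre of its underside; places at x = 0, y = -112, -56, 0, 56, 112. Floor 6, walls 14 above the table. +y points along the row to the end with the raised white carrying handle (45 high, 24 long; none at the other end). It and the intake rack may lie on either side, turned any way. Sizes in mm.
- dropper: loose brown dropper bottle with black cap and bulb, 32 mm dia, 76 mm tall, about 60 g, upright at the centre of one of the five places of the carrier, a different one from start to start. It stays there. Origin at the centre of its underside.

How it is judged:
By the outcome, as a careful person would: the job done as asked, in the order asked, and still so for the second after the job is handed in, with the robot touching nothing.
It also fails if it takes over 120 s, if anything falls off the work surface, if the arm or the gripper's body presses on something with over 40 N, if the wrist force passes 120 N, or if a joint passes its speed limit or range.

ROBOT

A 7-joint arm with a two-finger parallel gripper is mounted at the origin on the work surface. World frame = base frame: x ahead of the robot, y to its left, z up, the work surface at z = 0. Lengths are in m, angles in degrees, forces in N, time in s.
With the tool pointing down it reaches from about 0.425 to 1.025 m from the base axis. Payload 9.4 kg.
Tool frame: the origin (TCP) lies midway between the tips of the shut fingers; the grasp point (between the pads) lies 19 mm behind it (r.grasp_offset is the z of the grasp point in the tool frame, in m); z points along the fingers, y is the line along which they close (so a half turn about z gives the same grasp; the last joint's range is limited). The gripper opens to 93 mm and grips with 3 to 60 N. Pads are 15 mm wide; open, the fingers measure 128 mm over their backs; the gripper's body (75 mm by 188 mm) begins 65 mm behind the grasp point.
Start: joints at [70.262, 34.337, -0.143, 91.639, 0.103, 54.024, -4.572], TCP at [0.192, -0.699, 0.219] pointing down, gripper open.
Joint ranges: [-147.43, 147.43], [-19.82, 112.94], [-74.19, 73.91], [6.32, 146.72], [-59.91, 239.91], [6.04, 106.73], [-150.56, 150.56]. Speed limits (degrees/s): [127.2, 127.2, 172.46, 172.46, 180, 180, 180].

INTERFACE

Orientations are given as [roll, pitch, yaw] about the fixed x, y, z axes, in that order (R = Rz(yaw) Ry(pitch) Rx(roll)).
In Python, from bench import r gives the robot as it stands.
- The arm moves only by the shell command python3 -m crank 'ROWS'. ROWS is a JSON object of lists of equal length, an entry for each row: "translation": the shift along the tool's x, y, z in cm, a list of three; "spin": the turn about the tool's z in degrees; "fingers": the closure, from 0 (fully open) to 1 (shut). In form: {"translation": [[tx, ty, tz], ...], "spin": [spin, ...], "fingers": [fingers, ...]}. A call has 1 to 8 rows; each row shifts and turns the commanded pose from where the row before left it, along the tool's axes as they then stand; what a row does not reach is not made up. A row lasts 1/12 s, in which the tool goes at most 41.7 mm and 7.16 degrees, less where a joint would pass 70% of its speed; a pose out of reach is approached as far as the arm can. A call is refused whole if a number of a shift passes 4.17 or a number of a turn 7.16, either way. A call with a gripper value outside its range is refused whole. The fingers move at their own pace and stop on an object; the grip force is fixed at half the most. Time passes only in rows, so rows that do not move let the fingers close. It gives the time, the measured TCP pose, the force, the opening and the grip force at its end, in the units of the state.
- r.get_obs(): the state, without advancing time (a new reading comes with each control period).
- r.read_camera(name): name is "scene" or "side" or "wrist"; returns (picture, depth): 480x640x3 uint8, red, green, blue; 480x640 float32, m along the optical axis (not along the pixel's ray), 0 where there is no reading.
- r.calibration(name): a dict with "fx", "fy", "cx", "cy" (pixels), "rvec" (rotation vector, rad) and "tvec" (3), from world to camera coordinates, as OpenCV has them; the wrist camera has in their place "hand_eye" (4x4, takes a point from camera to tool coordinates, whose origin is the TCP and whose axes are the flange's). Camera axes: x right, y down, z forward; pixel columns grow to the right and rows downward; lengths in m; the calibration is good to about 2 mm. The wrist camera is an equidistant fisheye: a pixel r from the principal point sees the ray r / f radians off the axis. A picture is of the moment at which its call begins: read the wrist's pose just before it. calibration takes no time and is no camera call.
- r.close_job(): hands the job in; it is judged then, once.
The state is a dict: "time_s": time; "q": joint angles; "qd": joint speeds; "tau": joint torques, N m; "ee_pos": TCP position; "tcp_rot": TCP orientation; "contact_force": force on the tool from outside, world axes, zero at the start; "wrist_torque": the same for the moment, N m; "opening": finger opening in m; "finger_force": force on a finger pad.
Only numpy, scipy, OpenCV 4.12 (cv2) and the standard library are available. Lean on these libraries where they do the work, as an engineer would, in place of code of your own. Each camera call takes 0.05 s, during which the arm holds its last target. There are 200 camera calls.

## Working session

There is one attempt and no reset: what is moved stays moved. The work goes in short steps, Python scripts to look and compute and a shell command to move; the robot and the scene stay as the last step left them, time stands still between calls to the robot, and variables do not carry over. Pictures are saved under pics/ and viewed, at most 14 in all, crops included, and the job is handed in when it is done.

```bash
ls; mkdir -p pics; python3 - <<'E'
from bench import r
import cv2
o=r.get_obs();print({k:o[k] for k in('time_s','ee_pos','tcp_rot','opening','contact_force')},r.grasp_offset)
import numpy as np
for n in("scene","side"):
    p,d=r.read_camera(n);cv2.imwrite(f"pics/{n}0.png",p[:,:,::-1]);np.savez(f"pics/{n}0.npz",p=p,d=d);print(r.calibration(n))
E
```

```text
pics
{'time_s': 0.0, 'ee_pos': array([ 0.19169274, -0.69867688,  0.21777003]), 'tcp_rot': array([-1.79911093e+02,  9.33523935e-03,  1.53467138e+01]), 'opening': 0.09306583827577183, 'contact_force': array([ 0.10836637, -0.25059159,  0.08960255])} -0.0188
{'fx': 607.1292682702456, 'fy': 607.1292682702456, 'cx': 315.84177394782205, 'cy': 243.26133655688142, 'rvec': array([ 1.80235629,  1.72073151, -0.71299011]), 'tvec': array([-0.03060141, -0.33370517,  1.47320643])}
{'fx': 492.4312326334041, 'fy': 492.4312326334041, 'cx': 321.96431339124206, 'cy': 237.31282251936187, 'rvec': array([ 0.22958107, -2.62583069,  1.55157386]), 'tvec': array([0.50761702, 0.09265278, 0.74822258])}
```

View pics/scene0.png

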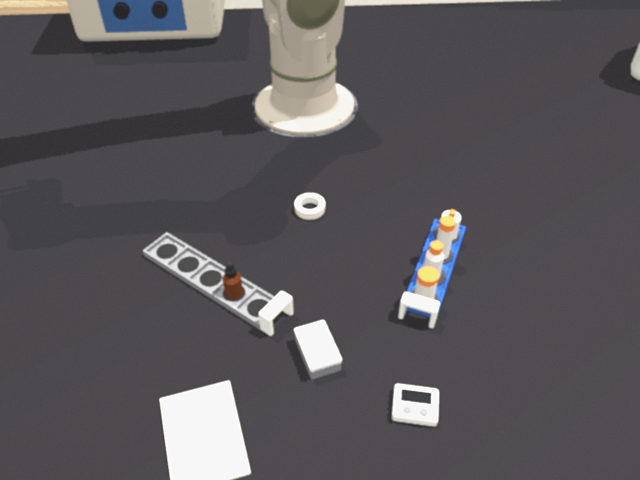

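View pics/side0.png

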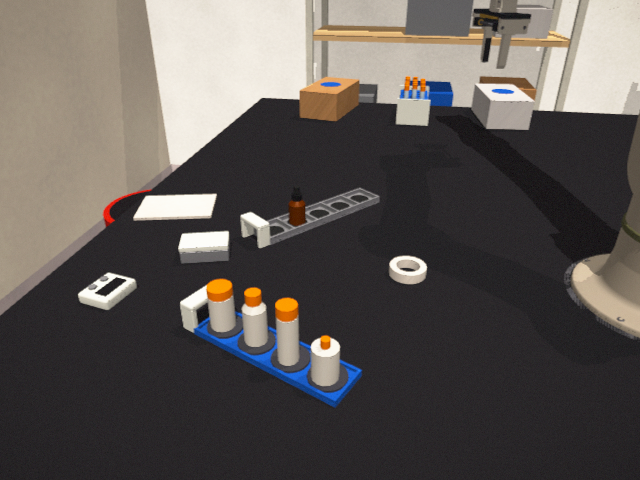

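The intake order from the handle is b, c, a, d. The carrier's handle is at scene (276,312), and the dropper is in the second place from it. So b goes to y=-112, c to -56, a to 0 and d to +112. Next I'll measure with depth.

```bash
cat > h.py <<'E'
from bench import r
import cv2, numpy as np
def cloud(n,d):
    c=r.calibration(n);R=cv2.Rodrigues(c['rvec'])[0]
    v,u=np.mgrid[:480,:640]
    P=np.stack([(u-c['cx'])/c['fx']*d,(v-c['cy'])/c['fy']*d,d],-1)
    return (P-c['tvec'])@R
E
python3 - <<'E'
from h import *
for n in("scene","side"):
    z=np.load(f"pics/{n}0.npz");p=z['p'].astype(int);d=z['d'];W=cloud(n,d);ok=d>0
    Z=W[...,2]
    R,G,B=p[...,0],p[...,1],p[...,2]
    X,Y=W[...,0],W[...,1]
    print(n,'table z',np.median(Z[ok&(X>.3)&(X<.9)&(abs(Y)<.5)]))
    box=dict(scene=((135,225,300,340),(385,195,480,335)),side=((235,180,390,250),(175,270,365,400)))[n]
    def roi(b):
        m=np.zeros_like(ok);m[b[1]:b[3],b[0]:b[2]]=1;return m&ok
    m=roi(box[0])&(Z>.009)&(Z<.019)&(R>90)
    q=W[m];print('carrier',m.sum(),cv2.minAreaRect(q[:,:2].astype(np.float32)*1000),np.median(q[:,2]))
    m=roi(box[1])&(B>120)&(R<70)&(Z<.02)&(Z>0)
    q=W[m];print('blue',m.sum(),cv2.minAreaRect(q[:,:2].astype(np.float32)*1000),np.median(q[:,2]))
    for b,nm in zip(box,('carH','inH')):
        m=roi(b)&(Z>.038)&(Z<.052)&(R>150)&(B>150)
        if nm=='inH': pass
        q=W[m];print(nm,m.sum(),np.median(q,0))
    o=(roi(box[1])&(R>180)&(B<90)&(G>60)).astype(np.uint8)
    k,L,S,C=cv2.connectedComponentsWithStats(o)
    for i in range(1,k):
        if S[i,4]>15:
            q=W[L==i];t=q[q[:,2]>np.percentile(q[:,2],90)-.005]
            print('cap',C[i].round(),S[i,4],((t.min(0)+t.max(0))/2*1000).round(1),'zmax',np.percentile(q[:,2],90).round(4))
    m=roi(box[0])&(Z>.03)&(R<110); q=W[m];print('drop',np.median(q,0),np.percentile(q,[2,98],axis=0).round(3).tolist())
E
python3 - <<'E'
import cv2
a=cv2.imread('pics/scene0.png')
cv2.imwrite('pics/c1.png',cv2.resize(a[225:345,135:305],None,fx=4.5,fy=4.5,interpolation=2))
E
```

```text
scene table z 8.983755184520446e-05
carrier 1379 ((573.1602172851562, -156.501953125), (353.8695373535156, 64.28361511230469), 50.516845703125) 0.01302336908361287
blue 198 ((543.3875122070312, 219.75247192382812), (64.01053619384766, 225.8435516357422), 65.65771484375) 0.006958450931405699
carH 485 [ 0.65234006 -0.06358263  0.04437332]
inH 754 [0.65015562 0.1798425  0.04462252]
cap [446. 227.] 65 [527.1 234.8  91.3] zmax 0.0922
cap [435. 251.] 41 [575.2 206.7  82.5] zmax 0.0832
cap [426. 282.] 66 [632.2 184.6  70.2] zmax 0.0717
drop [ 0.59574293 -0.13679771  0.06034117] [[0.584, -0.148, 0.031], [0.605, -0.124, 0.083]]
side table z -0.0001445462996667272
carrier 845 ((560.587890625, -173.02481079101562), (308.4555358886719, 63.71319580078125), 50.66450500488281) 0.012943818894292403
blue 2210 ((540.4677124023438, 217.15858459472656), (71.02330017089844, 229.7555694580078), 66.08789825439453) 0.006848810510594846
carH 252 [ 0.64679303 -0.05868211  0.04430796]
inH 956 [0.61083082 0.20188743 0.0444042 ]
cap [219. 290.] 463 [620.8 186.4  71.8] zmax 0.0733
cap [252. 297.] 260 [567.6 208.5  83.1] zmax 0.0852
cap [286. 309.] 433 [517.9 235.5  91.3] zmax 0.0933
cap [325. 342.] 110 [467.5 258.2  65.1] zmax 0.067
drop [ 0.58821228 -0.13132401  0.04812674] [[0.575, -0.142, 0.03], [0.605, -0.121, 0.082]]
```

View pics/c1.png

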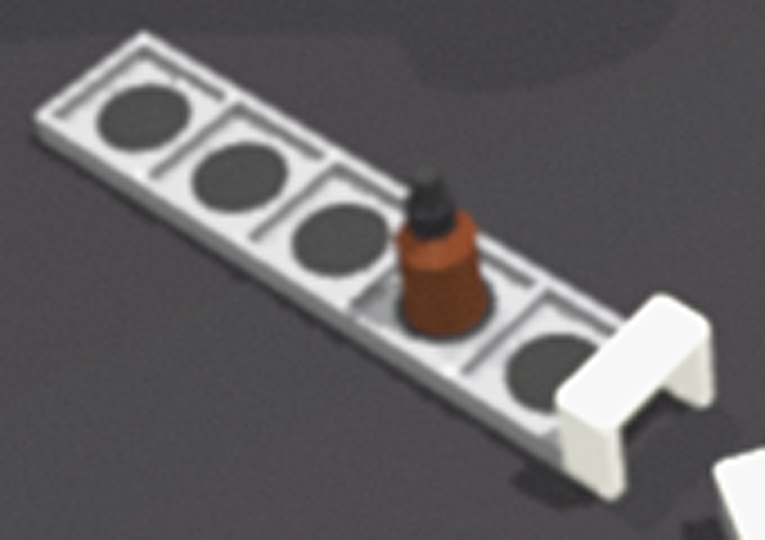

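```bash
cat >> h.py <<'E'
from scipy.optimize import least_squares
def ray(n,u,v,z):
    c=r.calibration(n);R=cv2.Rodrigues(c['rvec'])[0]
    o=-R.T@c['tvec'];g=R.T@np.array([(u-c['cx'])/c['fx'],(v-c['cy'])/c['fy'],1]);return o+g*(z-o[2])/g[2]
def circ(q,rad,c0):
    return least_squares(lambda c:np.hypot(q[:,0]-c[0],q[:,1]-c[1])-rad,c0,loss='soft_l1',f_scale=.002).x
E
python3 - <<'E'
from h import *
for u,v in((167,251.2),(188.1,264.6),(210.6,278.3)): print(ray('scene',u,v,.006)*1000)
G=dict(b=(.625,.186,.017,.055),c=(.572,.208,.0155,.055),a=(.522,.235,.0135,.07),d=(.467,.258,.017,.052))
for n in("scene","side"):
    z=np.load(f"pics/{n}0.npz");d=z['d'];W=cloud(n,d).reshape(-1,3);W=W[(d.ravel()>0)]
    for k,(x,y,rad,h) in G.items():
        c=np.array([x,y])
        for it in range(3):
            q=W[(W[:,2]>.022)&(W[:,2]<h)&(np.hypot(W[:,0]-c[0],W[:,1]-c[1])<rad+.008)];c=circ(q,rad,c)
        print(n,k,len(q),(c*1000).round(1),np.std(np.hypot(*(q[:,:2]-c).T)-rad).round(4))
    c=np.array([.588,-.134])
    for it in range(3):
        q=W[(W[:,2]>.02)&(W[:,2]<.045)&(np.hypot(W[:,0]-c[0],W[:,1]-c[1])<.024)];c=circ(q,.016,c)
    print(n,'dropper',(c*1000).round(1))
    if n=='side': cv2.imwrite('pics/c2.png',cv2.resize(z['p'][180:250,230:390,::-1],None,fx=5,fy=5,interpolation=2))
E
```

```text
[ 482.0363478  -266.06370304    6.        ]
[ 517.87960167 -223.43499425    6.        ]
[ 553.05462259 -180.05286283    6.        ]
scene b 207 [619.9 187.1] 0.001
scene c 120 [566.8 208.9] 0.0009
scene a 212 [517.  236.8] 0.0012
scene d 46 [467.3 257.5] 0.0009
scene dropper [ 587.7 -138.2]
side b 525 [621.5 185.1] 0.0011
side c 493 [568.3 207. ] 0.0007
side a 680 [518.3 234.7] 0.0007
side d 567 [468.  256.4] 0.0006
side dropper [ 589.7 -140. ]
```

View pics/c2.png

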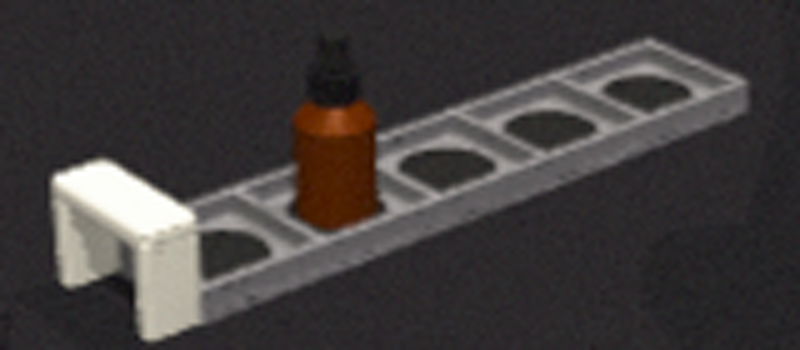

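```bash
cat > plan.py <<'E'
import sys,numpy as np
from bench import r
from scipy.spatial.transform import Rotation as Ro
P=dict(b=(620.7,186.1,155.1),c=(567.6,208.0,155.1),a=(517.7,235.7,155.1),d=(467.7,257,155.1),
 pb=(481.8,-268,50.5),pc=(517.4,-224.7,50.5),pa=(553,-181.5,50.5),pd=(624.2,-95,50.5))
o=r.get_obs();x,y,yaw=P[sys.argv[1]];z=float(sys.argv[2])
e=np.array([x,y,z])/1000-o['ee_pos']
s=(o['tcp_rot'][2]-yaw+180)%360-180
R=Ro.from_euler('xyz',o['tcp_rot'],degrees=True)
print('shift cm',(R.inv().apply(e)*100).round(2),'spin',round(s,2),'if spun first',((R*Ro.from_euler('z',s,degrees=True)).inv().apply(e)*100).round(2))
print(o['time_s'],o['ee_pos'].round(4),o['tcp_rot'].round(2),o['q'].round(0),o['opening'],o['contact_force'].round(2))
E
python3 - <<'E'
from h import *
for u,v in((647,92),(549,129),(447,169)): print(ray('side',230+u/5,180+v/5,.006)*1000)
E
A='{"translation":[[2.6,-2.96,0],[2.6,-2.96,0],[2.6,-2.96,0],[2.6,-2.96,0],[2.6,-2.96,0],[2.6,-2.96,0],[2.6,-2.96,0],[2.6,-2.96,0]],"spin":[0,0,0,0,0,0,0,0],"fingers":[0,0,0,0,0,0,0,0]}' ; true
python3 -m crank '{"translation":[[2.6,-2.96,0],[2.6,-2.96,0],[2.6,-2.96,0],[2.6,-2.96,0],[2.6,-2.96,0],[2.6,-2.96,0],[2.6,-2.96,0],[2.6,-2.96,0]],"spin":[0,0,0,0,0,0,0,0],"fingers":[0,0,0,0,0,0,0,0]}'; python3 plan.py b 160
```

```text
[ 481.14311996 -270.97743489    6.        ]
[ 517.11060793 -226.76655761    6.        ]
[ 551.99312108 -182.26746054    6.        ]
time_s: 0.77
ee_pos: [0.3301, -0.4139, 0.2185]
tcp_rot: [-180.0, 0.0, 15.3]
contact_force: [0.4, -1.0, -0.5]
opening: 0.0929
finger_force: 0.0
shift cm [ 43.9  -50.17   5.85] spin -139.76 if spun first [-1.1  66.66  5.85]
0.7667 [ 0.3301 -0.4139  0.2185] [-1.7998e+02  1.0000e-02  1.5340e+01] [ 47.  21.  -2. 117.   1.  42. -30.] 0.09293790056451633 [ 0.44 -1.   -0.5 ]
```

```bash

python3 -m crank '{"translation":[[2.6,-2.96,0],[2.6,-2.96,0],[2.6,-2.96,0],[2.6,-2.96,0],[2.6,-2.96,0],[2.6,-2.96,0],[2.6,-2.96,0],[2.6,-2.96,0]],"spin":[0,0,0,0,0,0,0,0],"fingers":[0,0,0,0,0,0,0,0]}'
python3 -m crank '{"translation":[[2.6,-2.96,0],[2.6,-2.96,0],[2.6,-2.96,0],[2.6,-2.96,0],[2.6,-2.96,0],[2.6,-2.96,0],[2.6,-2.96,0],[2.6,-2.96,0]],"spin":[0,0,0,0,0,0,0,0],"fingers":[0,0,0,0,0,0,0,0]}'
python3 -m crank '{"translation":[[0,0,0],[0,0,0],[0,0,0],[0,0,0],[0,0,0],[0,0,0],[0,0,0],[0,0,0]],"spin":[-7,-7,-7,-7,-7,-7,-7,-7],"fingers":[0,0,0,0,0,0,0,0]}'
python3 -m crank '{"translation":[[0,0,0],[0,0,0],[0,0,0],[0,0,0],[0,0,0],[0,0,0],[0,0,0],[0,0,0]],"spin":[-7,-7,-7,-7,-7,-7,-7,-7],"fingers":[0,0,0,0,0,0,0,0]}'
python3 -m crank '{"translation":[[0,0,0],[0,0,0],[0,0,0],[0,0,0],[0,0,0]],"spin":[-7,-7,-7,-6.76,0],"fingers":[0,0,0,0,0]}'
python3 plan.py b 160
```

```text
time_s: 1.43
ee_pos: [0.468, -0.1305, 0.2186]
tcp_rot: [180.0, 0.0, 15.3]
contact_force: [1.7, -1.3, -0.6]
opening: 0.0929
finger_force: 0.0
time_s: 2.1
ee_pos: [0.6059, 0.1529, 0.2183]
tcp_rot: [180.0, 0.0, 15.4]
contact_force: [0.1, -0.0, 0.9]
opening: 0.0928
finger_force: 0.0
time_s: 2.77
ee_pos: [0.6054, 0.1509, 0.2183]
tcp_rot: [-180.0, 0.0, 71.7]
contact_force: [-1.3, -0.6, -0.5]
opening: 0.0931
finger_force: 0.0
time_s: 3.43
ee_pos: [0.6054, 0.1508, 0.2182]
tcp_rot: [-180.0, -0.0, 127.7]
contact_force: [-0.8, -0.7, 0.3]
opening: 0.0928
finger_force: 0.0
time_s: 3.85
ee_pos: [0.6054, 0.1506, 0.218]
tcp_rot: [-180.0, -0.1, 155.4]
contact_force: [0.5, 1.1, -0.2]
opening: 0.0925
finger_force: 0.0
shift cm [0.09 3.87 5.8 ] spin 0.28 if spun first [0.11 3.87 5.8 ]
3.85 [0.6054 0.1506 0.218 ] [-1.7997e+02 -6.0000e-02  1.5538e+02] [ 10.  34. -45. 104.  28.  55.  18.] 0.09251632399768879 [ 0.5   1.1  -0.24]
```

```bash

python3 -m crank '{"translation":[[0.1,3.87,0],[0,0,3],[0,0,3],[0,0,2.8],[0,0,0]],"spin":[0.28,0,0,0,0],"fingers":[0,0,0,0,0]}'
python3 plan.py b 26
python3 -c "
from bench import r;import cv2
cv2.imwrite('pics/w1.png',r.read_camera('wrist')[0][:,:,::-1])"
```

```text
time_s: 4.27
ee_pos: [0.6184, 0.185, 0.1254]
tcp_rot: [-179.7, -0.3, 154.6]
contact_force: [0.1, -0.3, -0.4]
opening: 0.0928
finger_force: 0.0
shift cm [-0.21  0.26  9.94] spin -0.47 if spun first [-0.21  0.25  9.94]
4.2667 [0.6184 0.185  0.1254] [-179.67   -0.3   154.63] [  4.  41. -40. 105.  34.  48.  11.] 0.09281011141848841 [ 0.06 -0.26 -0.43]
```

View pics/w1.png

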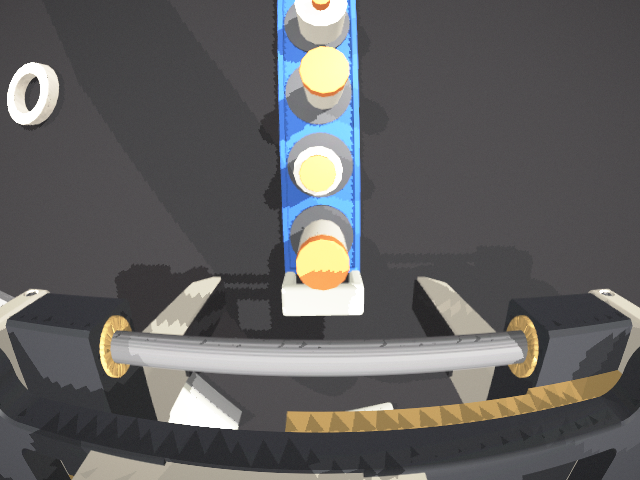

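The wrist picture shows the row vertical. Pot b's cap is at (322,262), midway between the fingertips at u≈220 and 415, so I'll descend and grip.

```bash

python3 -m crank '{"translation":[[0,0,0],[0,0,0]],"spin":[0,0],"fingers":[0,0]}'; python3 plan.py b 26
```

```text
time_s: 4.48
ee_pos: [0.6218, 0.1872, 0.1324]
tcp_rot: [179.9, 0.1, 154.7]
contact_force: [-0.5, 0.1, -1.2]
opening: 0.0928
finger_force: 0.0
shift cm [ 0.07 -0.16 10.64] spin -0.35 if spun first [ 0.07 -0.16 10.64]
4.4833 [0.6218 0.1872 0.1324] [1.7990e+02 8.0000e-02 1.5475e+02] [  4.  40. -40. 105.  34.  48.  11.] 0.09281826842645186 [-0.53  0.11 -1.19]
```

```bash

python3 -m crank '{"translation":[[0.05,-0.1,2],[0,0,2],[0,0,2],[0,0,2],[0,0,1.6],[0,0,1],[0,0,0],[0,0,0]],"spin":[0,0,0,0,0,0,0,0],"fingers":[0,0,0,0,0,0,0,0]}'; python3 plan.py b 26
```

```text
time_s: 5.15
ee_pos: [0.6207, 0.1862, 0.0256]
tcp_rot: [180.0, 0.0, 154.8]
contact_force: [-0.9, 0.3, 0.3]
opening: 0.0929
finger_force: 0.0
shift cm [-0.01 -0.01 -0.04] spin -0.3 if spun first [-0.01 -0.01 -0.04]
5.15 [0.6207 0.1862 0.0256] [1.7996e+02 4.0000e-02 1.5480e+02] [ -0.  47. -34. 108.  42.  38.   5.] 0.09288509750170497 [-0.88  0.28  0.32]
```

```bash

python3 -m crank '{"translation":[[0,0,0],[0,0,0],[0,0,0],[0,0,0],[0,0,0],[0,0,0],[0,0,0],[0,0,0]],"spin":[0,0,0,0,0,0,0,0],"fingers":[0.2,0.35,0.5,0.6,0.7,0.8,0.9,1]}'
python3 -m crank '{"translation":[[0,0,0],[0,0,0],[0,0,0],[0,0,0],[0,0,0],[0,0,0]],"spin":[0,0,0,0,0,0],"fingers":[1,1,1,1,1,1]}'; python3 plan.py b 160
```

```text
time_s: 5.82
ee_pos: [0.6201, 0.1858, 0.0246]
tcp_rot: [-180.0, -0.0, 154.8]
contact_force: [-0.4, -0.7, -0.4]
opening: 0.0442
finger_force: 0.0
time_s: 6.32
ee_pos: [0.6201, 0.1859, 0.0245]
tcp_rot: [-180.0, -0.0, 154.8]
contact_force: [-0.3, 0.6, -0.2]
opening: 0.0336
finger_force: 30.0
shift cm [ -0.05   0.05 -13.55] spin -0.27 if spun first [ -0.05   0.05 -13.55]
6.3167 [0.6201 0.1859 0.0245] [-1.8000e+02 -1.0000e-02  1.5483e+02] [ -0.  47. -34. 108.  42.  38.   5.] 0.033574332491386985 [-0.3   0.63 -0.19]
```

```bash

python3 -m crank '{"translation":[[0,0,-0.7],[0,0,-2],[0,0,-2.5],[0,0,-2.8],[0,0,-2.5],[0,0,-2],[0,0,-1],[0,0,0]],"spin":[0,0,0,0,0,0,0,0],"fingers":[1,1,1,1,1,1,1,1]}'
python3 -m crank '{"translation":[[0,0,0],[0,0,0],[0,0,0],[0,0,0],[0,0,0],[0,0,0],[0,0,0],[0,0,0]],"spin":[4,6,7,7,7,7,7,7],"fingers":[1,1,1,1,1,1,1,1]}'
python3 -m crank '{"translation":[[0,0,0],[0,0,0],[0,0,0],[0,0,0],[0,0,0],[0,0,0],[0,0,0],[0,0,0]],"spin":[7,7,7,7,7,7,7,3.3],"fingers":[1,1,1,1,1,1,1,1]}'
python3 plan.py pb 160
```

```text
time_s: 6.98
ee_pos: [0.621, 0.1864, 0.1622]
tcp_rot: [179.9, 0.2, 154.8]
contact_force: [0.8, 1.1, -1.2]
opening: 0.0334
finger_force: 30.0
time_s: 7.65
ee_pos: [0.6194, 0.1854, 0.158]
tcp_rot: [-179.9, 0.0, 102.5]
contact_force: [-0.2, -0.4, -0.5]
opening: 0.0335
finger_force: 30.0
time_s: 8.32
ee_pos: [0.6194, 0.1855, 0.1581]
tcp_rot: [-180.0, 0.1, 50.1]
contact_force: [-0.4, 0.5, -1.5]
opening: 0.0334
finger_force: 30.0
shift cm [-43.63  18.51  -0.11] spin -0.36 if spun first [-43.74  18.23  -0.11]
8.3167 [0.6194 0.1855 0.1581] [-1.7997e+02  1.3000e-01  5.0140e+01] [-13.  33. -13. 105.  10.  43. -72.] 0.03340969767825607 [-0.42  0.49 -1.5 ]
```

```bash

python3 -m crank '{"translation":[[-1,0.42,0],[-2,0.83,0],[-3,1.25,0],[-3.5,1.46,0],[-3.5,1.46,0],[-3.5,1.46,0],[-3.5,1.46,0],[-3.5,1.46,0]],"spin":[-0.36,0,0,0,0,0,0,0],"fingers":[1,1,1,1,1,1,1,1]}'
python3 -m crank '{"translation":[[-3.5,1.46,0],[-3.5,1.46,0],[-3.5,1.46,0],[-3.5,1.46,0],[-3,1.25,0],[-2.2,0.92,0],[-1,0.42,0],[0,0,0]],"spin":[0,0,0,0,0,0,0,0],"fingers":[1,1,1,1,1,1,1,1]}'
python3 -m crank '{"translation":[[0,0,0],[0,0,0],[0,0,0]],"spin":[0,0,0],"fingers":[1,1,1]}'
python3 plan.py pb 22
```

```text
time_s: 8.98
ee_pos: [0.5459, -0.0607, 0.1588]
tcp_rot: [-180.0, 0.1, 51.0]
contact_force: [-0.3, -0.3, -0.7]
opening: 0.0338
finger_force: 30.0
time_s: 9.65
ee_pos: [0.4837, -0.2711, 0.1588]
tcp_rot: [-179.9, 0.1, 50.7]
contact_force: [-0.0, -0.3, -0.6]
opening: 0.0337
finger_force: 30.0
time_s: 9.9
ee_pos: [0.4865, -0.2662, 0.1595]
tcp_rot: [-180.0, -0.0, 51.1]
contact_force: [0.7, -0.3, 0.0]
opening: 0.0335
finger_force: 30.0
shift cm [-0.44 -0.25 13.75] spin 0.57 if spun first [-0.44 -0.24 13.75]
9.9 [ 0.4865 -0.2662  0.1595] [-1.7998e+02 -3.0000e-02  5.1070e+01] [ 34.  28. -15. 117.  12.  37. -28.] 0.03352319988317224 [ 0.71 -0.31  0.04]
```

```bash

python3 -m crank '{"translation":[[-0.44,-0.25,1],[0,0,2],[0,0,2],[0,0,2],[0,0,2],[0,0,1],[0,0,0],[0,0,0]],"spin":[0.57,0,0,0,0,0,0,0],"fingers":[1,1,1,1,1,1,1,1]}'
python3 plan.py pb 22
python3 -c "
from bench import r;import cv2
cv2.imwrite('pics/s2.png',cv2.resize(r.read_camera('scene')[0][210:350,130:310,::-1],None,fx=4,fy=4,interpolation=2))"
```

```text
time_s: 10.57
ee_pos: [0.4814, -0.269, 0.0596]
tcp_rot: [-179.9, 0.0, 50.4]
contact_force: [0.4, -0.1, 0.1]
opening: 0.0338
finger_force: 30.0
shift cm [ 0.11 -0.03  3.76] spin -0.09 if spun first [ 0.11 -0.03  3.76]
10.5667 [ 0.4814 -0.269   0.0596] [-1.7995e+02  1.0000e-02  5.0410e+01] [ 31.  36. -11. 121.  16.  24. -32.] 0.03383326027209637 [ 0.43 -0.12  0.1 ]
```

View pics/s2.png

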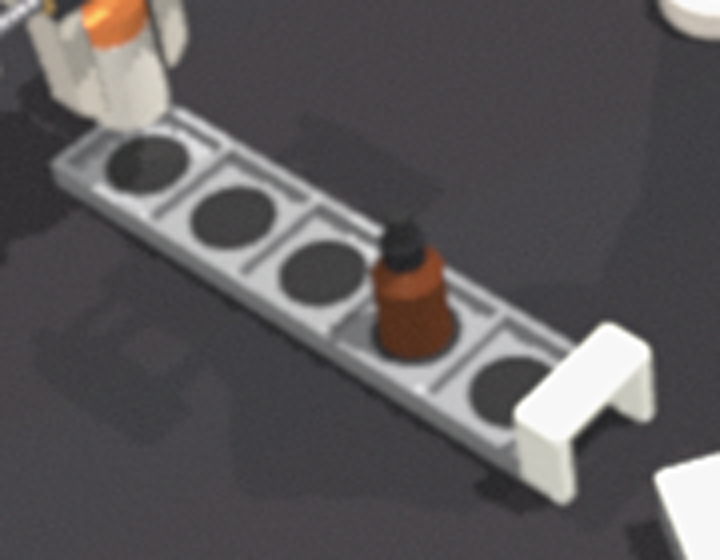

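Pot b hangs upright above the end place: pot bottom at crop (137,125), disc at (148,165). I'll lower it.

```bash

python3 -m crank '{"translation":[[0.1,0,1],[0,0,1],[0,0,0.7],[0,0,0.4],[0,0,0.2],[0,0,0.2],[0,0,0],[0,0,0]],"spin":[0,0,0,0,0,0,0,0],"fingers":[1,1,1,1,1,1,1,1]}'
python3 plan.py pb 22
```

```text
time_s: 11.28
ee_pos: [0.4817, -0.2693, 0.0246]
tcp_rot: [-180.0, 0.0, 50.3]
contact_force: [0.2, 0.4, -0.6]
opening: 0.0336
finger_force: 30.0
shift cm [ 0.1  -0.08  0.26] spin -0.19 if spun first [ 0.1  -0.08  0.26]
11.2833 [ 0.4817 -0.2693  0.0246] [-180.      0.     50.31] [ 29.  39.  -9. 122.  17.  20. -33.] 0.033596513826123796 [ 0.16  0.39 -0.57]
```

```bash

python3 -m crank '{"translation":[[0.1,-0.08,0.1],[0,0,0.1],[0,0,0.1],[0,0,0]],"spin":[0,0,0,0],"fingers":[1,1,1,1]}'
python3 plan.py pb 22|tail -1
```

```text
time_s: 11.62
ee_pos: [0.4817, -0.2679, 0.0215]
tcp_rot: [-180.0, 0.0, 50.3]
contact_force: [0.6, -0.1, -0.5]
opening: 0.0339
finger_force: 30.0
11.6167 [ 0.4817 -0.2679  0.0215] [-180.      0.     50.32] [ 29.  40.  -9. 122.  17.  19. -34.] 0.033902123477502745 [ 0.63 -0.06 -0.49]
```

No contact yet, so I'll feel downwards.

```bash

python3 -m crank '{"translation":[[0,0,0.08],[0,0,0.05],[0,0,0]],"spin":[0,0,0],"fingers":[1,1,1]}'
python3 -m crank '{"translation":[[0,0,0.06],[0,0,0]],"spin":[0,0],"fingers":[1,1]}'
```

```text
time_s: 11.87
ee_pos: [0.4817, -0.268, 0.0214]
tcp_rot: [180.0, 0.0, 50.3]
contact_force: [-3.5, 1.4, 14.0]
opening: 0.0337
finger_force: 30.0
time_s: 12.03
ee_pos: [0.4817, -0.268, 0.0214]
tcp_rot: [179.9, 0.0, 50.3]
contact_force: [-4.8, 2.6, 23.4]
opening: 0.0337
finger_force: 30.0
```

Contact at TCP z=21.4 mm, the height I expected. I'll relax the push, open and rise.

```bash

python3 -m crank '{"translation":[[0,0,-0.12],[0,0,0],[0,0,0],[0,0,0],[0,0,0],[0,0,0],[0,0,0],[0,0,0]],"spin":[0,0,0,0,0,0,0,0],"fingers":[1,0.6,0.55,0.4,0.2,0,0,0]}'
python3 -m crank '{"translation":[[0,0,-1],[0,0,-2.5],[0,0,-3],[0,0,-3],[0,0,-2.5],[0,0,-2],[0,0,0],[0,0,0]],"spin":[0,0,0,0,0,0,0,0],"fingers":[0,0,0,0,0,0,0,0]}'
python3 plan.py c 160
python3 - <<'E'
from h import *
p,d=r.read_camera('scene');W=cloud('scene',d)[225:300,135:215].reshape(-1,3)
q=W[(W[:,2]>.064)&(W[:,2]<.08)];print(len(q),((q.min(0)+q.max(0))/2).round(4))
q=W[(W[:,2]>.02)&(W[:,2]<.055)&(np.hypot(W[:,0]-.482,W[:,1]+.268)<.03)];print(circ(q,.017,[.482,-.268]))
E
```

```text
time_s: 12.7
ee_pos: [0.4817, -0.268, 0.0208]
tcp_rot: [-180.0, 0.0, 50.3]
contact_force: [-0.2, 0.0, 0.1]
opening: 0.0706
finger_force: 0.0
time_s: 13.37
ee_pos: [0.4821, -0.2683, 0.1625]
tcp_rot: [179.8, -0.0, 50.3]
contact_force: [-0.1, 0.2, -0.8]
opening: 0.0927
finger_force: 0.0
shift cm [ 42.11 -23.85   0.2 ] spin -104.81 if spun first [12.3 46.8  0.2]
13.3667 [ 0.4821 -0.2683  0.1625] [ 1.7984e+02 -3.0000e-02  5.0290e+01] [ 34.  27. -15. 117.  12.  37. -29.] 0.09268182058471931 [-0.06  0.2  -0.8 ]
163 [ 0.4883 -0.2676  0.0687]
[ 0.48025984 -0.26776209]
```

```bash

python3 -m crank '{"translation":[[1.6,-0.9,0],[3.3,-1.87,0],[3.3,-1.87,0],[3.3,-1.87,0],[3.3,-1.87,0],[3.3,-1.87,0],[3.3,-1.87,0],[3.3,-1.87,0]],"spin":[0,0,0,0,0,0,0,0],"fingers":[0,0,0,0,0,0,0,0]}'
python3 -m crank '{"translation":[[3.3,-1.87,0],[3.3,-1.87,0],[3.3,-1.87,0],[3.3,-1.87,0],[2.6,-1.47,0],[1.6,-0.9,0],[0,0,0]],"spin":[0,0,0,0,0,-7,-7],"fingers":[0,0,0,0,0,0,0]}'
python3 -m crank '{"translation":[[0,0,0],[0,0,0],[0,0,0],[0,0,0],[0,0,0],[0,0,0],[0,0,0],[0,0,0]],"spin":[-7,-7,-7,-7,-7,-7,-7,-7],"fingers":[0,0,0,0,0,0,0,0]}'
python3 -m crank '{"translation":[[0,0,0],[0,0,0],[0,0,0],[0,0,0],[0,0,0],[0,0,0],[0,0,0]],"spin":[-7,-7,-7,-7,-6.8,0,0],"fingers":[0,0,0,0,0,0,0]}'
python3 plan.py c 26
```

```text
time_s: 14.08
ee_pos: [0.531, 0.0133, 0.1596]
tcp_rot: [-179.9, 0.1, 50.3]
contact_force: [0.7, -0.3, -0.9]
opening: 0.093
finger_force: 0.0
time_s: 14.67
ee_pos: [0.5662, 0.2141, 0.1594]
tcp_rot: [-179.9, -0.1, 65.0]
contact_force: [0.2, -0.2, -0.4]
opening: 0.093
finger_force: 0.0
time_s: 15.33
ee_pos: [0.5663, 0.208, 0.1593]
tcp_rot: [-179.9, -0.0, 120.7]
contact_force: [-0.1, -0.5, 1.4]
opening: 0.0931
finger_force: 0.0
time_s: 15.92
ee_pos: [0.5665, 0.2079, 0.1595]
tcp_rot: [-179.9, -0.1, 154.9]
contact_force: [-0.6, -0.1, 0.3]
opening: 0.0934
finger_force: 0.0
shift cm [-0.13  0.07 13.35] spin -0.19 if spun first [-0.13  0.07 13.35]
15.9167 [0.5665 0.2079 0.1595] [-1.7994e+02 -1.3000e-01  1.5491e+02] [  3.  36. -43. 109.  33.  48.   7.] 0.09340137232713161 [-0.64 -0.1   0.28]
```

```bash

python3 -m crank '{"translation":[[-0.13,0.07,1.5],[0,0,2.5],[0,0,2.5],[0,0,2.5],[0,0,2],[0,0,1.5],[0,0,0.8],[0,0,0]],"spin":[0,0,0,0,0,0,0,0],"fingers":[0,0,0,0,0,0,0,0]}'; python3 plan.py c 26
python3 -m crank '{"translation":[[0,0,0],[0,0,0],[0,0,0],[0,0,0],[0,0,0],[0,0,0],[0,0,0],[0,0,0]],"spin":[0,0,0,0,0,0,0,0],"fingers":[0.2,0.35,0.5,0.6,0.7,0.8,0.9,1]}'
python3 -m crank '{"translation":[[0,0,0],[0,0,0],[0,0,0],[0,0,0],[0,0,0],[0,0,0]],"spin":[0,0,0,0,0,0],"fingers":[1,1,1,1,1,1]}'; python3 plan.py c 26
```

```text
time_s: 16.58
ee_pos: [0.5673, 0.2081, 0.0256]
tcp_rot: [-179.9, -0.1, 155.1]
contact_force: [0.4, -0.8, 0.3]
opening: 0.093
finger_force: 0.0
shift cm [-0.03  0.01 -0.04] spin -0.05 if spun first [-0.03  0.01 -0.04]
16.5833 [0.5673 0.2081 0.0256] [-1.7985e+02 -1.3000e-01  1.5505e+02] [ -3.  45. -34. 114.  44.  35.  -2.] 0.09296054507249757 [ 0.44 -0.84  0.3 ]
time_s: 17.25
ee_pos: [0.5686, 0.2083, 0.028]
tcp_rot: [180.0, 0.0, 155.1]
contact_force: [0.1, -0.7, -0.2]
opening: 0.0443
finger_force: 0.0
time_s: 17.75
ee_pos: [0.5685, 0.2083, 0.0279]
tcp_rot: [-180.0, -0.0, 155.1]
contact_force: [-1.0, 0.1, 0.1]
opening: 0.0306
finger_force: 30.0
shift cm [ 0.07 -0.07  0.19] spin 0.02 if spun first [ 0.07 -0.07  0.19]
17.75 [0.5685 0.2083 0.0279] [-1.7999e+02 -1.0000e-02  1.5512e+02] [ -3.  45. -34. 114.  44.  35.  -2.] 0.030580240206493553 [-1.03  0.06  0.07]
```

```bash

python3 -m crank '{"translation":[[0,0,-0.7],[0,0,-2],[0,0,-2.5],[0,0,-2.8],[0,0,-2.5],[0,0,-2],[0,0,-1],[0,0,0]],"spin":[0,0,0,0,0,0,0,0],"fingers":[1,1,1,1,1,1,1,1]}'
python3 -m crank '{"translation":[[0,0,0],[0,0,0],[0,0,0],[0,0,0],[0,0,0],[0,0,0],[0,0,0],[0,0,0]],"spin":[4,6,7,7,7,7,7,7],"fingers":[1,1,1,1,1,1,1,1]}'
python3 -m crank '{"translation":[[0,0,0],[0,0,0],[0,0,0],[0,0,0],[0,0,0],[0,0,0],[0,0,0],[0,0,0]],"spin":[7,7,7,7,7,7,7,3.6],"fingers":[1,1,1,1,1,1,1,1]}'
python3 plan.py pc 160
```

```text
time_s: 18.42
ee_pos: [0.5695, 0.2088, 0.1652]
tcp_rot: [179.9, 0.1, 155.1]
contact_force: [0.0, 0.8, -0.7]
opening: 0.0308
finger_force: 30.0
time_s: 19.08
ee_pos: [0.5679, 0.2079, 0.1614]
tcp_rot: [-179.9, 0.0, 102.8]
contact_force: [0.9, -0.5, -0.7]
opening: 0.0307
finger_force: 30.0
time_s: 19.75
ee_pos: [0.5679, 0.208, 0.1614]
tcp_rot: [-180.0, 0.1, 50.1]
contact_force: [-0.7, -0.1, -1.2]
opening: 0.0307
finger_force: 30.0
shift cm [-36.45  23.86   0.21] spin -0.37 if spun first [-36.6   23.62   0.21]
19.75 [0.5679 0.208  0.1614] [-1.7998e+02  1.2000e-01  5.0130e+01] [-16.  31. -14. 110.  11.  41. -76.] 0.03072763602161262 [-0.7  -0.09 -1.15]
```

```bash

python3 -m crank '{"translation":[[-1,0.65,0],[-2,1.3,0],[-2.8,1.83,0],[-3,1.96,0],[-3,1.96,0],[-3,1.96,0],[-3,1.96,0],[-3,1.96,0]],"spin":[-0.1,0,0,0,0,0,0,0],"fingers":[1,1,1,1,1,1,1,1]}'
python3 -m crank '{"translation":[[-3,1.96,0],[-3,1.96,0],[-3,1.96,0],[-2.8,1.82,0],[-2.2,1.42,0],[-1.2,0.78,0],[-0.5,0.32,0],[0,0,0]],"spin":[0,0,0,0,0,0,0,0],"fingers":[1,1,1,1,1,1,1,1]}'
python3 -m crank '{"translation":[[0,0,0],[0,0,0],[0,0,0]],"spin":[0,0,0],"fingers":[1,1,1]}'
python3 plan.py pc 25
```

```text
time_s: 20.42
ee_pos: [0.54, -0.0413, 0.162]
tcp_rot: [-180.0, 0.1, 50.8]
contact_force: [1.1, 0.3, -0.6]
opening: 0.0305
finger_force: 30.0
time_s: 21.08
ee_pos: [0.5195, -0.2267, 0.1621]
tcp_rot: [-179.9, 0.1, 50.5]
contact_force: [0.1, 0.6, -0.4]
opening: 0.0304
finger_force: 30.0
time_s: 21.33
ee_pos: [0.5212, -0.2232, 0.1628]
tcp_rot: [-180.0, -0.0, 50.8]
contact_force: [0.3, 0.7, -1.1]
opening: 0.0306
finger_force: 30.0
shift cm [-0.36 -0.19 13.78] spin 0.27 if spun first [-0.36 -0.19 13.78]
21.3333 [ 0.5212 -0.2232  0.1628] [-1.7998e+02 -2.0000e-02  5.0770e+01] [ 28.  28. -16. 115.  12.  38. -34.] 0.030622656688223733 [ 0.32  0.72 -1.12]
```

```bash

python3 -m crank '{"translation":[[-0.36,-0.19,1],[0,0,2],[0,0,2],[0,0,2],[0,0,2],[0,0,1],[0,0,0],[0,0,0]],"spin":[0.27,0,0,0,0,0,0,0],"fingers":[1,1,1,1,1,1,1,1]}'
python3 plan.py pc 25|head -1
python3 -m crank '{"translation":[[0,0,1],[0,0,1],[0,0,0.6],[0,0,0.4],[0,0,0.2],[0,0,0.2],[0,0,0],[0,0,0]],"spin":[0,0,0,0,0,0,0,0],"fingers":[1,1,1,1,1,1,1,1]}'
python3 plan.py pc 25
```

```text
time_s: 22.0
ee_pos: [0.5173, -0.2256, 0.0629]
tcp_rot: [-180.0, 0.0, 50.4]
contact_force: [-0.2, -1.0, -0.5]
opening: 0.0306
finger_force: 30.0
shift cm [ 0.07 -0.05  3.79] spin -0.08 if spun first [ 0.07 -0.05  3.79]
time_s: 22.67
ee_pos: [0.5172, -0.2264, 0.029]
tcp_rot: [180.0, 0.0, 50.3]
contact_force: [-0.3, -0.8, -1.0]
opening: 0.0303
finger_force: 30.0
shift cm [ 0.14 -0.09  0.4 ] spin -0.16 if spun first [ 0.14 -0.09  0.4 ]
22.6667 [ 0.5172 -0.2264  0.029 ] [180.     0.    50.34] [ 25.  40. -10. 120.  17.  22. -39.] 0.030334114003660352 [-0.25 -0.8  -0.99]
```

```bash

python3 -m crank '{"translation":[[0.14,-0.09,0.1],[0,0,0.1],[0,0,0.1],[0,0,0.08],[0,0,0]],"spin":[0,0,0,0,0],"fingers":[1,1,1,1,1]}'
python3 -m crank '{"translation":[[0,0,0.06],[0,0,0]],"spin":[0,0],"fingers":[1,1]}'
```

```text
time_s: 23.08
ee_pos: [0.5173, -0.2247, 0.025]
tcp_rot: [-180.0, 0.0, 50.3]
contact_force: [-0.6, -0.1, -0.5]
opening: 0.0306
finger_force: 30.0
time_s: 23.25
ee_pos: [0.5173, -0.2247, 0.0248]
tcp_rot: [180.0, 0.0, 50.3]
contact_force: [-1.1, 0.7, 4.2]
opening: 0.0307
finger_force: 30.0
```

Pot c touches the floor at 24.8 mm. I'll release it and go to a.

```bash

python3 -m crank '{"translation":[[0,0,0],[0,0,0],[0,0,0],[0,0,0],[0,0,0],[0,0,0],[0,0,0],[0,0,0]],"spin":[0,0,0,0,0,0,0,0],"fingers":[1,0.65,0.55,0.4,0.2,0,0,0]}'
python3 -m crank '{"translation":[[0,0,-1],[0,0,-2.5],[0,0,-3],[0,0,-3],[0,0,-2.5],[0,0,-2],[0,0,0],[0,0,0]],"spin":[0,0,0,0,0,0,0,0],"fingers":[0,0,0,0,0,0,0,0]}'
python3 plan.py a 160
```

```text
time_s: 23.92
ee_pos: [0.5173, -0.2247, 0.0245]
tcp_rot: [-180.0, 0.0, 50.3]
contact_force: [-0.4, 0.1, 0.5]
opening: 0.0681
finger_force: 0.0
time_s: 24.58
ee_pos: [0.5178, -0.225, 0.1661]
tcp_rot: [179.8, -0.0, 50.3]
contact_force: [-0.4, -0.3, -0.3]
opening: 0.093
finger_force: 0.0
shift cm [ 35.46 -29.42   0.56] spin -104.77 if spun first [19.41 41.79  0.56]
24.5833 [ 0.5178 -0.225   0.1661] [ 1.7984e+02 -4.0000e-02  5.0330e+01] [ 29.  28. -16. 115.  12.  38. -34.] 0.09304816622528046 [-0.43 -0.25 -0.27]
```

```bash

python3 -m crank '{"translation":[[1.46,-1.22,0],[3,-2.49,0],[3,-2.49,0],[3,-2.49,0],[3,-2.49,0],[3,-2.49,0],[3,-2.49,0],[3,-2.49,0]],"spin":[0,0,0,0,0,0,0,0],"fingers":[0,0,0,0,0,0,0,0]}'
python3 -m crank '{"translation":[[3,-2.49,0],[3,-2.49,0],[3,-2.49,0],[2.6,-2.15,0],[1.4,-1.15,0],[0,0,0],[0,0,0]],"spin":[0,0,0,0,0,-7,-7],"fingers":[0,0,0,0,0,0,0]}'
python3 -m crank '{"translation":[[0,0,0],[0,0,0],[0,0,0],[0,0,0],[0,0,0],[0,0,0],[0,0,0],[0,0,0]],"spin":[-7,-7,-7,-7,-7,-7,-7,-7],"fingers":[0,0,0,0,0,0,0,0]}'
python3 -m crank '{"translation":[[0,0,0],[0,0,0],[0,0,0],[0,0,0],[0,0,0],[0,0,0],[0,0,0]],"spin":[-7,-7,-7,-7,-6.8,0,0],"fingers":[0,0,0,0,0,0,0]}'
python3 plan.py a 26
```

```text
time_s: 25.25
ee_pos: [0.516, 0.0689, 0.1634]
tcp_rot: [-179.9, 0.1, 50.3]
contact_force: [0.8, -1.2, 0.4]
opening: 0.0929
finger_force: 0.0
time_s: 25.83
ee_pos: [0.5159, 0.238, 0.1632]
tcp_rot: [-179.9, 0.1, 64.9]
contact_force: [0.4, -0.5, 0.3]
opening: 0.0927
finger_force: 0.0
time_s: 26.5
ee_pos: [0.5164, 0.2357, 0.1633]
tcp_rot: [-179.9, -0.0, 120.7]
contact_force: [0.2, -0.3, -0.6]
opening: 0.0932
finger_force: 0.0
time_s: 27.08
ee_pos: [0.5166, 0.2356, 0.1634]
tcp_rot: [-179.9, -0.1, 154.9]
contact_force: [-0.5, -0.1, -0.1]
opening: 0.0926
finger_force: 0.0
shift cm [-0.12  0.07 13.74] spin -0.17 if spun first [-0.12  0.07 13.74]
27.0833 [0.5166 0.2356 0.1634] [-1.7994e+02 -1.1000e-01  1.5493e+02] [ -0.  34. -44. 114.  33.  46.   2.] 0.09258691251473453 [-0.46 -0.11 -0.12]
```

```bash

python3 -m crank '{"translation":[[-0.12,0.07,1.9],[0,0,2.6],[0,0,2.6],[0,0,2.5],[0,0,2],[0,0,1.5],[0,0,0.8],[0,0,0]],"spin":[0,0,0,0,0,0,0,0],"fingers":[0,0,0,0,0,0,0,0]}'
python3 -m crank '{"translation":[[0,0,0],[0,0,0],[0,0,0],[0,0,0],[0,0,0],[0,0,0],[0,0,0],[0,0,0]],"spin":[0,0,0,0,0,0,0,0],"fingers":[0.2,0.35,0.5,0.6,0.7,0.8,0.9,1]}'
python3 -m crank '{"translation":[[0,0,0],[0,0,0],[0,0,0],[0,0,0],[0,0,0],[0,0,0]],"spin":[0,0,0,0,0,0],"fingers":[1,1,1,1,1,1]}'; python3 plan.py a 26
```

```text
time_s: 27.75
ee_pos: [0.5175, 0.2359, 0.0239]
tcp_rot: [-179.9, -0.1, 155.0]
contact_force: [0.2, 0.2, -0.3]
opening: 0.0929
finger_force: 0.0
time_s: 28.42
ee_pos: [0.5186, 0.2361, 0.0256]
tcp_rot: [180.0, 0.0, 155.1]
contact_force: [-0.6, -0.6, 0.2]
opening: 0.0445
finger_force: 0.0
time_s: 28.92
ee_pos: [0.5185, 0.2362, 0.0255]
tcp_rot: [-180.0, -0.0, 155.1]
contact_force: [-0.8, -0.3, 0.7]
opening: 0.0265
finger_force: 30.0
shift cm [ 0.05 -0.08 -0.05] spin 0.04 if spun first [ 0.05 -0.08 -0.05]
28.9167 [0.5185 0.2362 0.0255] [-1.7999e+02 -1.0000e-02  1.5514e+02] [ -8.  44. -33. 119.  46.  31. -10.] 0.026508579185730487 [-0.8  -0.31  0.71]
```

Gripped at 25.5 mm, so the set-down height is about 22.5 mm.

```bash

python3 -m crank '{"translation":[[0,0,-0.7],[0,0,-2],[0,0,-2.5],[0,0,-2.8],[0,0,-2.5],[0,0,-2],[0,0,-1],[0,0,0]],"spin":[0,0,0,0,0,0,0,0],"fingers":[1,1,1,1,1,1,1,1]}'
python3 -m crank '{"translation":[[0,0,0],[0,0,0],[0,0,0],[0,0,0],[0,0,0],[0,0,0],[0,0,0],[0,0,0]],"spin":[4,6,7,7,7,7,7,7],"fingers":[1,1,1,1,1,1,1,1]}'
python3 -m crank '{"translation":[[0,0,0],[0,0,0],[0,0,0],[0,0,0],[0,0,0],[0,0,0],[0,0,0],[0,0,0]],"spin":[7,7,7,7,7,7,7,3.6],"fingers":[1,1,1,1,1,1,1,1]}'
python3 plan.py pa 160
```

```text
time_s: 29.58
ee_pos: [0.5194, 0.2367, 0.1627]
tcp_rot: [179.9, 0.1, 155.1]
contact_force: [-0.7, 0.1, -1.8]
opening: 0.0264
finger_force: 30.0
time_s: 30.25
ee_pos: [0.5179, 0.2357, 0.1591]
tcp_rot: [-179.9, 0.0, 102.8]
contact_force: [-0.1, -1.0, -0.8]
opening: 0.0267
finger_force: 30.0
time_s: 30.92
ee_pos: [0.5179, 0.2358, 0.1592]
tcp_rot: [-180.0, 0.1, 50.2]
contact_force: [-0.2, -0.2, -0.6]
opening: 0.0267
finger_force: 30.0
shift cm [-29.79  29.42  -0.03] spin -0.33 if spun first [-29.97  29.25  -0.03]
30.9167 [0.5179 0.2358 0.1592] [-1.7999e+02  1.2000e-01  5.0170e+01] [-20.  29. -15. 115.  11.  38. -82.] 0.02674611893533476 [-0.18 -0.19 -0.58]
```

```bash

python3 -m crank '{"translation":[[-0.9,0.89,0],[-1.8,1.78,0],[-2.4,2.37,0],[-2.5,2.47,0],[-2.5,2.47,0],[-2.5,2.47,0],[-2.5,2.47,0],[-2.5,2.47,0]],"spin":[-0.1,0,0,0,0,0,0,0],"fingers":[1,1,1,1,1,1,1,1]}'
python3 -m crank '{"translation":[[-2.5,2.47,0],[-2.5,2.47,0],[-2.5,2.47,0],[-2.2,2.17,0],[-1.5,1.48,0],[-0.7,0.69,0],[-0.3,0.3,0],[0,0,0]],"spin":[0,0,0,0,0,0,0,0],"fingers":[1,1,1,1,1,1,1,1]}'
python3 -m crank '{"translation":[[0,0,0],[0,0,0],[0,0,0]],"spin":[0,0,0],"fingers":[1,1,1]}'
python3 plan.py pa 22
```

```text
time_s: 31.58
ee_pos: [0.5404, -0.0131, 0.1596]
tcp_rot: [-180.0, 0.1, 50.8]
contact_force: [0.4, -0.5, -0.9]
opening: 0.0265
finger_force: 30.0
time_s: 32.25
ee_pos: [0.5565, -0.1814, 0.1599]
tcp_rot: [-179.9, 0.0, 50.7]
contact_force: [0.5, 0.9, 0.0]
opening: 0.0264
finger_force: 30.0
time_s: 32.5
ee_pos: [0.5573, -0.1792, 0.1605]
tcp_rot: [-180.0, -0.0, 50.8]
contact_force: [1.5, -0.1, -0.5]
opening: 0.0268
finger_force: 30.0
shift cm [-0.45 -0.18 13.85] spin 0.3 if spun first [-0.45 -0.18 13.85]
32.5 [ 0.5573 -0.1792  0.1605] [-1.7998e+02 -2.0000e-02  5.0800e+01] [ 23.  30. -16. 113.  12.  39. -39.] 0.026826283023199383 [ 1.46 -0.06 -0.46]
```

```bash

python3 -m crank '{"translation":[[-0.42,-0.2,1],[0,0,2],[0,0,2],[0,0,2],[0,0,2],[0,0,1],[0,0,0],[0,0,0]],"spin":[0.3,0,0,0,0,0,0,0],"fingers":[1,1,1,1,1,1,1,1]}'
python3 -m crank '{"translation":[[0.1,-0.1,1],[0,0,1],[0,0,0.6],[0,0,0.4],[0,0,0.2],[0,0,0.1],[0,0,0],[0,0,0]],"spin":[0,0,0,0,0,0,0,0],"fingers":[1,1,1,1,1,1,1,1]}'
python3 plan.py pa 22
```

```text
time_s: 33.17
ee_pos: [0.553, -0.1822, 0.0605]
tcp_rot: [-180.0, 0.0, 50.4]
contact_force: [-0.1, 0.6, -0.2]
opening: 0.0267
finger_force: 30.0
time_s: 33.83
ee_pos: [0.5529, -0.1816, 0.0277]
tcp_rot: [180.0, -0.0, 50.3]
contact_force: [-0.0, 0.3, -0.9]
opening: 0.0269
finger_force: 30.0
shift cm [0.01 0.   0.57] spin -0.16 if spun first [0.01 0.   0.57]
33.8333 [ 0.5529 -0.1816  0.0277] [179.99  -0.    50.34] [ 20.  40. -11. 118.  18.  23. -44.] 0.026885120865154027 [-0.05  0.32 -0.9 ]
```

```bash

python3 -m crank '{"translation":[[0,0,0.15],[0,0,0.1],[0,0,0.1],[0,0,0.1],[0,0,0]],"spin":[0,0,0,0,0],"fingers":[1,1,1,1,1]}'
python3 -m crank '{"translation":[[0,0,0.07],[0,0,0]],"spin":[0,0],"fingers":[1,1]}'
```

```text
time_s: 34.25
ee_pos: [0.5528, -0.1815, 0.0228]
tcp_rot: [-180.0, 0.0, 50.3]
contact_force: [0.4, -0.5, -0.8]
opening: 0.0265
finger_force: 30.0
time_s: 34.42
ee_pos: [0.5529, -0.1815, 0.0225]
tcp_rot: [180.0, 0.0, 50.3]
contact_force: [-1.3, 1.0, 2.1]
opening: 0.0265
finger_force: 30.0
```

Contact at 22.5 mm. I'll release.

```bash

python3 -m crank '{"translation":[[0,0,0],[0,0,0],[0,0,0],[0,0,0],[0,0,0],[0,0,0],[0,0,0],[0,0,0]],"spin":[0,0,0,0,0,0,0,0],"fingers":[1,0.7,0.6,0.4,0.2,0,0,0]}'
python3 -m crank '{"translation":[[0,0,-1],[0,0,-2.5],[0,0,-3],[0,0,-3],[0,0,-2.5],[0,0,-2],[0,0,0],[0,0,0]],"spin":[0,0,0,0,0,0,0,0],"fingers":[0,0,0,0,0,0,0,0]}'
python3 plan.py d 160
```

```text
time_s: 35.08
ee_pos: [0.5528, -0.1815, 0.0223]
tcp_rot: [-180.0, 0.0, 50.3]
contact_force: [-0.0, -0.7, -0.1]
opening: 0.0635
finger_force: 0.0
time_s: 35.75
ee_pos: [0.5533, -0.1818, 0.1639]
tcp_rot: [179.9, -0.1, 50.3]
contact_force: [-0.4, -0.4, -0.9]
opening: 0.0929
finger_force: 0.0
shift cm [ 28.31 -34.6    0.33] spin -104.77 if spun first [26.24 36.2   0.33]
35.75 [ 0.5533 -0.1818  0.1639] [ 1.7985e+02 -5.0000e-02  5.0330e+01] [ 24.  29. -16. 113.  12.  39. -40.] 0.0929098201465589 [-0.39 -0.43 -0.85]
```

```bash

python3 -m crank '{"translation":[[1.2,-1.47,0],[2.4,-2.93,0],[2.4,-2.93,0],[2.4,-2.93,0],[2.4,-2.93,0],[2.4,-2.93,0],[2.4,-2.93,0],[2.4,-2.93,0]],"spin":[0,0,0,0,0,0,0,0],"fingers":[0,0,0,0,0,0,0,0]}'
python3 -m crank '{"translation":[[2.4,-2.93,0],[2.4,-2.93,0],[2.4,-2.93,0],[2,-2.46,0],[1.1,-1.37,0],[0,0,0],[0,0,0]],"spin":[0,0,0,0,0,-7,-7],"fingers":[0,0,0,0,0,0,0]}'
python3 -m crank '{"translation":[[0,0,0],[0,0,0],[0,0,0],[0,0,0],[0,0,0],[0,0,0],[0,0,0],[0,0,0]],"spin":[-7,-7,-7,-7,-7,-7,-7,-7],"fingers":[0,0,0,0,0,0,0,0]}'
python3 -m crank '{"translation":[[0,0,0],[0,0,0],[0,0,0],[0,0,0],[0,0,0],[0,0,0],[0,0,0]],"spin":[-7,-7,-7,-7,-6.8,0,0],"fingers":[0,0,0,0,0,0,0]}'
python3 plan.py d 26
```

```text
time_s: 36.42
ee_pos: [0.4971, 0.0988, 0.1613]
tcp_rot: [-179.9, 0.1, 50.3]
contact_force: [0.7, 0.3, -0.8]
opening: 0.0929
finger_force: 0.0
time_s: 37.0
ee_pos: [0.4656, 0.2589, 0.1612]
tcp_rot: [-179.9, 0.1, 64.9]
contact_force: [0.1, -0.0, 0.5]
opening: 0.0929
finger_force: 0.0
time_s: 37.67
ee_pos: [0.4663, 0.2567, 0.1612]
tcp_rot: [-179.9, -0.0, 120.7]
contact_force: [1.3, -0.7, -0.3]
opening: 0.093
finger_force: 0.0
time_s: 38.25
ee_pos: [0.4666, 0.2568, 0.1613]
tcp_rot: [-179.9, -0.1, 154.9]
contact_force: [0.3, -0.2, -0.2]
opening: 0.093
finger_force: 0.0
shift cm [-0.12  0.08 13.53] spin -0.17 if spun first [-0.12  0.08 13.53]
38.25 [0.4666 0.2568 0.1613] [-1.7994e+02 -1.0000e-01  1.5493e+02] [ -4.  32. -45. 118.  33.  43.  -4.] 0.09295465225311318 [ 0.3  -0.16 -0.24]
```

```bash

python3 -m crank '{"translation":[[-0.15,0.05,1.7],[0,0,2.6],[0,0,2.6],[0,0,2.5],[0,0,2],[0,0,1.5],[0,0,0.8],[0,0,0]],"spin":[0,0,0,0,0,0,0,0],"fingers":[0,0,0,0,0,0,0,0]}'
python3 -m crank '{"translation":[[0,0,0],[0,0,0],[0,0,0],[0,0,0],[0,0,0],[0,0,0],[0,0,0],[0,0,0]],"spin":[0,0,0,0,0,0,0,0],"fingers":[0.2,0.35,0.5,0.6,0.7,0.8,0.9,1]}'
python3 -m crank '{"translation":[[0,0,0],[0,0,0],[0,0,0],[0,0,0],[0,0,0],[0,0,0]],"spin":[0,0,0,0,0,0],"fingers":[1,1,1,1,1,1]}'; python3 plan.py d 26
```

```text
time_s: 38.92
ee_pos: [0.4677, 0.2567, 0.0238]
tcp_rot: [-179.9, -0.1, 155.0]
contact_force: [-0.5, 0.7, 0.4]
opening: 0.093
finger_force: 0.0
time_s: 39.58
ee_pos: [0.4687, 0.257, 0.0254]
tcp_rot: [180.0, 0.0, 155.1]
contact_force: [0.4, 0.9, 0.8]
opening: 0.0443
finger_force: 0.0
time_s: 40.08
ee_pos: [0.4686, 0.257, 0.0253]
tcp_rot: [-180.0, 0.0, 155.1]
contact_force: [-0.7, 1.1, 2.0]
opening: 0.0335
finger_force: 30.0
shift cm [ 0.08 -0.04 -0.07] spin 0.04 if spun first [ 0.08 -0.04 -0.07]
40.0833 [0.4686 0.257  0.0253] [-180.      0.    155.14] [-13.  42. -32. 123.  49.  28. -18.] 0.03348266860727766 [-0.69  1.09  1.99]
```

```bash

python3 -m crank '{"translation":[[0,0,-0.7],[0,0,-2],[0,0,-2.5],[0,0,-2.8],[0,0,-2.5],[0,0,-2],[0,0,-1],[0,0,0]],"spin":[0,0,0,0,0,0,0,0],"fingers":[1,1,1,1,1,1,1,1]}'
python3 -m crank '{"translation":[[0,0,0],[0,0,0],[0,0,0],[0,0,0],[0,0,0],[0,0,0],[0,0,0],[0,0,0]],"spin":[4,6,7,7,7,7,7,7],"fingers":[1,1,1,1,1,1,1,1]}'
python3 -m crank '{"translation":[[0,0,0],[0,0,0],[0,0,0],[0,0,0],[0,0,0],[0,0,0],[0,0,0],[0,0,0]],"spin":[7,7,7,7,7,7,7,3.6],"fingers":[1,1,1,1,1,1,1,1]}'
python3 plan.py pd 160
```

```text
time_s: 40.75
ee_pos: [0.4694, 0.2575, 0.1624]
tcp_rot: [179.9, 0.1, 155.1]
contact_force: [-0.5, 0.7, -0.8]
opening: 0.0331
finger_force: 30.0
time_s: 41.42
ee_pos: [0.4681, 0.2565, 0.159]
tcp_rot: [-179.9, 0.0, 102.8]
contact_force: [0.2, 0.0, -0.9]
opening: 0.0341
finger_force: 30.0
time_s: 42.08
ee_pos: [0.4681, 0.2565, 0.159]
tcp_rot: [-180.0, 0.1, 50.2]
contact_force: [0.2, 0.5, -0.7]
opening: 0.0335
finger_force: 30.0
shift cm [-16.99  34.51  -0.06] spin -0.34 if spun first [-17.19  34.41  -0.06]
42.0833 [0.4681 0.2565 0.159 ] [-1.800e+02  1.200e-01  5.016e+01] [-24.  27. -15. 119.  12.  36. -87.] 0.033493657750310386 [ 0.23  0.54 -0.66]
```

```bash

python3 -m crank '{"translation":[[-0.49,1,0],[-0.98,2,0],[-1.38,2.8,0],[-1.43,2.9,0],[-1.43,2.9,0],[-1.43,2.9,0],[-1.43,2.9,0],[-1.43,2.9,0]],"spin":[-0.1,0,0,0,0,0,0,0],"fingers":[1,1,1,1,1,1,1,1]}'
python3 -m crank '{"translation":[[-1.43,2.9,0],[-1.43,2.9,0],[-1.43,2.9,0],[-1.28,2.6,0],[-0.84,1.7,0],[-0.4,0.8,0],[-0.2,0.4,0],[0,0,0]],"spin":[0,0,0,0,0,0,0,0],"fingers":[1,1,1,1,1,1,1,1]}'
python3 -m crank '{"translation":[[0,0,0],[0,0,0],[0,0,0]],"spin":[0,0,0],"fingers":[1,1,1]}'
python3 plan.py pd 22
```

```text
time_s: 42.75
ee_pos: [0.5621, 0.0481, 0.1593]
tcp_rot: [-180.0, 0.1, 50.8]
contact_force: [-0.6, 0.1, -0.8]
opening: 0.0335
finger_force: 30.0
time_s: 43.42
ee_pos: [0.627, -0.094, 0.1595]
tcp_rot: [-179.9, 0.0, 50.7]
contact_force: [0.1, 0.7, -0.9]
opening: 0.0335
finger_force: 30.0
time_s: 43.67
ee_pos: [0.6272, -0.0917, 0.1604]
tcp_rot: [-180.0, -0.0, 50.8]
contact_force: [0.4, 0.8, -0.6]
opening: 0.0334
finger_force: 30.0
shift cm [-0.45 -0.02 13.84] spin 0.29 if spun first [-0.45 -0.02 13.84]
43.6667 [ 0.6272 -0.0917  0.1604] [-1.7998e+02 -1.0000e-02  5.0790e+01] [ 14.  33. -16. 106.  13.  43. -48.] 0.03341690811991465 [ 0.39  0.77 -0.58]
```

```bash

python3 -m crank '{"translation":[[-0.42,-0.04,1],[0,0,2],[0,0,2],[0,0,2],[0,0,2],[0,0,1],[0,0,0],[0,0,0]],"spin":[0.3,0,0,0,0,0,0,0],"fingers":[1,1,1,1,1,1,1,1]}'
python3 -m crank '{"translation":[[0.1,-0.1,1],[0,0,1],[0,0,0.6],[0,0,0.4],[0,0,0.2],[0,0,0.1],[0,0,0],[0,0,0]],"spin":[0,0,0,0,0,0,0,0],"fingers":[1,1,1,1,1,1,1,1]}'
python3 plan.py pd 22
```

```text
time_s: 44.33
ee_pos: [0.6242, -0.096, 0.06]
tcp_rot: [-179.9, 0.0, 50.4]
contact_force: [0.3, 0.4, -0.2]
opening: 0.0335
finger_force: 30.0
time_s: 45.0
ee_pos: [0.6246, -0.0949, 0.0275]
tcp_rot: [180.0, -0.0, 50.3]
contact_force: [0.2, -0.3, -1.6]
opening: 0.0335
finger_force: 30.0
shift cm [-0.03 -0.02  0.55] spin -0.16 if spun first [-0.03 -0.02  0.55]
45.0 [ 0.6246 -0.0949  0.0275] [ 1.7998e+02 -1.0000e-02  5.0340e+01] [ 11.  42. -12. 111.  17.  28. -52.] 0.0335260452971942 [ 0.21 -0.33 -1.65]
```

```bash

python3 -m crank '{"translation":[[0,0,0.15],[0,0,0.1],[0,0,0.1],[0,0,0.1],[0,0,0]],"spin":[0,0,0,0,0],"fingers":[1,1,1,1,1]}'
python3 -m crank '{"translation":[[0,0,0.07],[0,0,0]],"spin":[0,0],"fingers":[1,1]}'
```

```text
time_s: 45.42
ee_pos: [0.6243, -0.0949, 0.0226]
tcp_rot: [-180.0, 0.0, 50.3]
contact_force: [-0.3, -1.1, 0.1]
opening: 0.0337
finger_force: 30.0
time_s: 45.58
ee_pos: [0.6244, -0.0949, 0.0223]
tcp_rot: [180.0, 0.0, 50.3]
contact_force: [-1.1, 0.8, 2.6]
opening: 0.0335
finger_force: 30.0
```

```bash

python3 -m crank '{"translation":[[0,0,0],[0,0,0],[0,0,0],[0,0,0],[0,0,0],[0,0,0],[0,0,0],[0,0,0]],"spin":[0,0,0,0,0,0,0,0],"fingers":[1,0.6,0.5,0.4,0.2,0,0,0]}'
python3 -m crank '{"translation":[[0,0,-1],[0,0,-2.5],[0,0,-3],[0,0,-3],[0,0,-2.5],[0,0,-2],[0,0,0],[0,0,0]],"spin":[0,0,0,0,0,0,0,0],"fingers":[0,0,0,0,0,0,0,0]}'
python3 -m crank '{"translation":[[2,-2,0],[3,-2.5,0],[3,-2.5,0],[3,-2.5,0],[2,-2,0],[1,-1,0],[0,0,0],[0,0,0]],"spin":[0,0,0,0,0,0,0,0],"fingers":[0,0,0,0,0,0,0,0]}'
python3 - <<'E'
from h import *
a=[r.read_camera(n)[0] for n in('scene','side')]
cv2.imwrite('pics/f.png',np.hstack([cv2.resize(a[0][200:350,120:320,::-1],(400,300),interpolation=2),cv2.resize(a[1][130:280,220:420,::-1],(400,300),interpolation=2)]))
E
```

```text
time_s: 46.25
ee_pos: [0.6244, -0.0949, 0.022]
tcp_rot: [-180.0, 0.0, 50.3]
contact_force: [0.7, 0.1, -0.3]
opening: 0.0724
finger_force: 0.0
time_s: 46.92
ee_pos: [0.625, -0.095, 0.164]
tcp_rot: [179.9, -0.1, 50.3]
contact_force: [-1.4, 0.2, 0.1]
opening: 0.0933
finger_force: 0.0
time_s: 47.58
ee_pos: [0.617, 0.0922, 0.1613]
tcp_rot: [-180.0, 0.1, 50.4]
contact_force: [-0.9, -0.2, -0.2]
opening: 0.093
finger_force: 0.0
```

View pics/f.png

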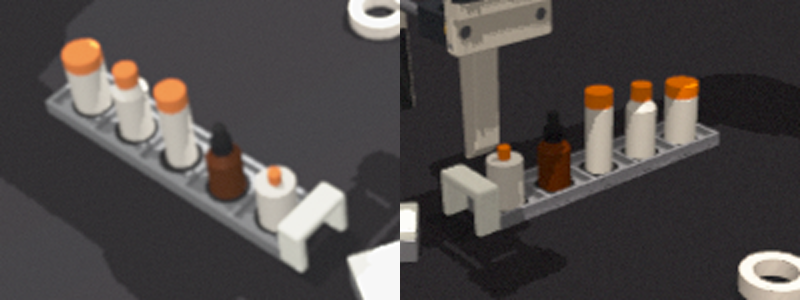

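From the handle end the carrier now holds d, dropper, a, c and b. All stand upright in their places and the arm is clear, so I'm handing it in.

```bash
python3 -c "
from bench import r;print(r.close_job())"
```

```text
the job is handed in; nothing more can be done
None
```

I moved all four pots into the carrier in reverse order (from the handle: d, dropper, a, c, b), all upright with the dropper left in its place, and handed the job in at about 48 s; no verdict came back.

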